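# Slide the lid off the brush box

## Robot

A 6-joint arm with a two-finger parallel gripper is mounted at the origin on the work surface. World frame = base frame: x ahead of the robot, y to its left, z up, the work surface at z = 0. Lengths are in mm, angles in degrees, forces in N, time in s.
With the tool pointing down it reaches from about 350 to 850 mm from the base axis. Payload 8.1 kg.
Tool frame: the origin (TCP) lies midway between the tips of the shut fingers; the grasp point (between the pads) lies grip_depth behind it (grip_depth is the distance from the TCP to the grasp point, in mm); z points along the fingers, y is the line along which they close (so a half turn about z gives the same grasp; the last joint's range is limited). The gripper opens to 85 mm and grips with 20 to 120 N. Pads are 22 mm wide; open, the fingers measure 114 mm over their backs; the gripper's body (76 mm by 85 mm) begins 54 mm behind the grasp point. The pads swing forward as they close: fully open they stand 13 mm farther back than shut.
Start: joints at [-77.028, 7.471, 85.268, -0, 87.261, -4.893], TCP at [184.084, -571.068, 231.292] pointing down, gripper open.
Joint ranges: [-169.43, 169.43], [-51.17, 129.36], [1.28, 143.12], [-76.62, 256.62], [0, 156.53], [-152.29, 152.29]. Speed limits (degrees/s): [136.94, 136.94, 159.86, 180, 180, 180].

## Interface

Orientations are given as [roll, pitch, yaw] about the fixed x, y, z axes, in that order (R = Rz(yaw) Ry(pitch) Rx(roll)).
In Python, from bench import sense, snapshot, hand_in, grip_depth gives the robot as it stands. The module is installed in compiled form; this text tells all that it offers.
- The arm moves only by the tool apply_moves, never from a script. Its argument "series" is text: rows parted by semicolons, each of 5 numbers parted by spaces: the shift along the tool's x, y, z each as a share of 0.3 m, from -1 to 1, then the turn about the tool's z as a share of 2 rad, from -1 to 1, then the gripper's target within -1 to 1 (shut at 1, half-way at 0, fully open at -1). In form: tx ty tz twist gripper; .... A call has 1 to 5 rows; each row shifts and turns the commanded pose from where the row before left it, along the tool's axes as they then stand; what a row does not reach is not made up. A row lasts 1/12 s, in which the tool goes at most 41.7 mm and 7.16 degrees, less where a joint would pass 70% of its speed; a pose out of reach is approached as far as the arm can. A call with a number of a shift or a turn outside -1 to 1 is refused whole. A call with a gripper value outside its range is refused whole. The fingers move at their own pace and stop on an object; "squeeze" is the grip in N (left out, the last holds). Time passes only in rows, so rows that do not move let the fingers close. It gives the time, the measured TCP pose, the force, the opening and the grip force at its end, in the units of the state.
- sense(): the state, without advancing time (a new reading comes with each control period).
- snapshot(name): name is "scene" or "top" or "wrist"; returns a dict with "frame" (384x512x3 uint8, blue, green, red), "depth" (384x512 float32, mm along the optical axis (not along the pixel's ray), 0 where there is no reading), "intrinsics" (3x3 intrinsics, pixels), "extrinsics" (4x4, takes a point from camera to world coordinates); the wrist camera has in their place "tool_from_camera" (4x4, takes a point from camera to tool coordinates, whose origin is the TCP and whose axes are the flange's). Camera axes: x right, y down, z forward; pixel columns grow to the right and rows downward; lengths in mm; the calibration is good to about 2 mm. The wrist camera is an equidistant fisheye: a pixel r from the principal point sees the ray r / f radians off the axis. A picture is of the moment at which its call begins: read the wrist's pose just before it.
- hand_in(): hands the job in; it is judged then, once.
The state is a dict: "time": time; "joint_pos": joint angles; "qd": joint speeds; "joint_efforts": joint torques, N m; "tool_pos": TCP position; "tcp_rot": TCP orientation; "ft_force": force on the tool from outside, world axes, zero at the start; "wrist_torque": the same for the moment, N m; "finger_gap": finger opening in mm; "grip_force": force on a finger pad.
Only numpy, scipy, OpenCV 4.12 (cv2) and the standard library are available. Lean on these libraries where they do the work, as an engineer would, in place of code of your own. Each camera call takes 0.05 s, during which the arm holds its last target. There are 200 camera calls.

## Task

Open the wooden brush box whose lid has the blue handle: raise the lid a little so that it clears the lip at the front end of the box, slide it straight out of its grooves towards the robot's side, and set it down gently, flat and handle up, in the middle of the cardboard sheet before letting go. Leave the box with the orange handle shut.

Things in the scene. Friction and masses are not known exactly. Their poses are not given: they have to be found in the camera images.
- blue_lid: Loose plywood lid with a blue handle, 140 (x) x 100 (y) x 6 mm, about 140 g, shut in its box at the start, axes along the box's. Handle: flat block in the lid's middle, 14 mm thick (x), 40 wide (y), 40 tall. Origin: handle's centre line, 30 mm above the lid's underside, 16 mm below the handle's top, a good height to grip with the fingers closing along x. z up. 157 mm of travel frees it from the box.
- blue_box: Wooden box under the blue-handled lid, fixed, 166 (x) x 126 (y) x 85 mm. Origin: centre of underside. -x end is the front (faces the robot); the other end is walled. Lid lies on ledges at 55 mm height, 4 mm side play. Rails at 79 to 85 mm height, 80 mm apart, overhang its sides: it can rise 18 mm only. Front wall ends in a lip 61 mm high: raise the lid over 6 mm (best 12), then slide it to -x.
- sheet: Brown cardboard sheet lying flat between the two boxes, fixed to the table, 180 mm (x) by 160 mm (y), 4 mm thick. Origin: centre of its underside, on the table. A lid lying on it has its origin 34 mm above the table.
- orange_lid: Loose lid with an orange handle, otherwise the same as the blue-handled one (140 x 100 x 6 mm, origin in the handle 30 mm above the lid's underside). It shuts the other box, which looks the same, 166 x 126 x 85 mm, with its front also facing the robot. It stays shut.
There are look-alikes about, which are no part of the job. What is shaped like the blue_box but purple is not meant.

How it is judged:
By the outcome, as a careful person would: the job done as asked, in the order asked, and still so for the second after the job is handed in, with the robot touching nothing.
It also fails if it takes over 46 s, if anything falls off the work surface, if the arm or the gripper's body presses on something with over 40 N, if the wrist force passes 120 N, or if a joint passes its speed limit or range.

## Working session

There is one attempt and no reset: what is moved stays moved. The work goes in short steps, Python scripts to look and compute and a tool call to move; the robot and the scene stay as the last step left them, time stands still between calls to the robot, and variables do not carry over. Pictures are saved under pics/ and viewed, at most 10 in all, crops included, and the job is handed in when it is done.

Besides the shell and the picture viewer there is one more tool, called after "Emit:" by a JSON object that holds its "api" and its "payload", one argument or row to a line. apply_moves: Moves the arm, as the interface text tells. Its arguments: {"type":"object","properties":{"series":{"type":"string"},"squeeze":{"type":"number"}},"required":["series"]}

```bash
mkdir -p pics; python3 - <<'E'
from bench import sense, snapshot, grip_depth
import cv2, numpy as np
print(sense()); print(grip_depth if not callable(grip_depth) else grip_depth())
for n in("scene","top"):
    s=snapshot(n); cv2.imwrite(f"pics/{n}0.png",s["frame"]); np.savez(f"{n}0.npz",**s); print(s["intrinsics"],s["extrinsics"].round(3))
E
```

```text
{'time': 0.0, 'joint_pos': array([-7.70282184e+01,  7.51540495e+00,  8.53314570e+01, -2.35059983e-03,
        8.72607261e+01, -4.89261046e+00]), 'qd': array([ 0.1104862 ,  0.00954335, -0.05006054,  0.06756407, -0.035894  ,
        0.05228283]), 'joint_efforts': array([ 2.23860967e-03, -5.69397104e+01, -5.00547373e+01,  1.38757755e-04,
        1.47370639e-02,  3.42044098e-05]), 'tool_pos': array([ 183.94382277, -570.51725038,  230.22046223]), 'tcp_rot': array([-1.79892604e+02, -6.83687081e-03,  1.78645002e+01]), 'ft_force': array([-0.12074358, -0.18789703,  0.11433056]), 'wrist_torque': array([ 0.05558188,  0.02671469, -0.03819806]), 'grip_force': 0.0, 'finger_gap': 85.37278059661752}
18.700000000000003
[[437.5185409    0.         256.38533814]
 [  0.         437.5185409  196.11309562]
 [  0.           0.           1.        ]] [[ 4.760000e-01  7.390000e-01 -4.770000e-01  1.040868e+03]
 [ 8.790000e-01 -4.030000e-01  2.550000e-01 -2.859750e+02]
 [-4.000000e-03 -5.400000e-01 -8.410000e-01  1.001739e+03]
 [ 0.000000e+00  0.000000e+00  0.000000e+00  1.000000e+00]]
[[406.31624801   0.         251.63030651]
 [  0.         406.31624801 186.49694969]
 [  0.           0.           1.        ]] [[-7.00000e-03 -9.98000e-01  6.70000e-02  4.22075e+02]
 [-1.00000e+00  7.00000e-03  3.00000e-03 -3.65700e+00]
 [-4.00000e-03 -6.70000e-02 -9.98000e-01  1.06022e+03]
 [ 0.00000e+00  0.00000e+00  0.00000e+00  1.00000e+00]]
```

View pics/top0.png

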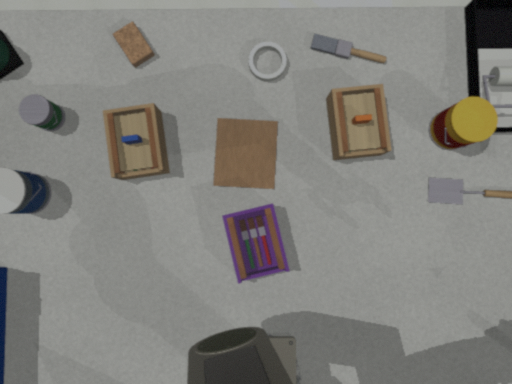

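View pics/scene0.png

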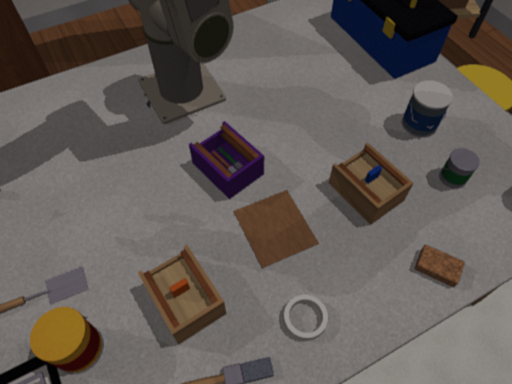

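The top view lists the candidates:
- Blue-handled lid at about (132,139). This is the one I want.
- Orange-handled lid at (362,119), which must stay shut.
- Purple open box at (256,243), a look-alike.

The sheet is at (246,153). Next I'll measure these and take a close crop of the choice.

```bash
cat >h.py <<'E'
import numpy as np, cv2
def cloud(s):
    d=s["depth"].astype(float);K=s["intrinsics"];v,u=np.mgrid[:d.shape[0],:d.shape[1]]
    p=np.stack([(u-K[0,2])/K[0,0]*d,(v-K[1,2])/K[1,1]*d,d],-1)@s["extrinsics"][:3,:3].T+s["extrinsics"][:3,3]
    p[d==0]=np.nan; return p
def rect(q): 
    (c,s,a)=cv2.minAreaRect(q[:,:2].astype(np.float32)); return np.round(c,1),np.round(s,1),round(a,1),np.round(np.median(q,0),1),len(q)
E
python3 - <<'E'
import numpy as np, cv2
from h import *
for n in("top","scene"):
    s=dict(np.load(n+"0.npz"));p=cloud(s);hsv=cv2.cvtColor(s["frame"],cv2.COLOR_BGR2HSV)
    H,S,V=[hsv[...,i].astype(int) for i in range(3)];z=p[...,2];x=p[...,0];y=p[...,1]
    print(n)
    blue=(H>105)&(H<130)&(S>120)&(z>60)&(z<120)&(np.hypot(x-500,y-280)<80)
    print("bluehandle",rect(p[blue]), "top", rect(p[blue&(z>95)]) if (blue&(z>95)).sum()>3 else 0)
    for nm,c in(("blue",(510,285)),("or",(560,-280)),("purple",(240,0))):
        m=(abs(x-c[0])<120)&(abs(y-c[1])<110)&(z>76)&(z<93); print(nm,rect(p[m]))
    m=(S>70)&(H<25)&(z<15)&(z>-8)&(abs(y)<120)&(x>330)&(x<620)
    m=cv2.morphologyEx(m.astype(np.uint8),cv2.MORPH_OPEN,np.ones((5,5)))>0
    print("sheet",rect(p[m]))
    if n=="top": cv2.imwrite("pics/crop.png",cv2.resize(s["frame"][90:195,90:195],(600,600),interpolation=cv2.INTER_CUBIC))
E
```

```text
top
bluehandle (array([0., 0.]), array([0., 0.]), 0.0, array([nan, nan, nan]), 0) top 0
blue (array([579.8, 285.7]), array([117.7, 127.1]), 7.9, array([580.2, 321.9,  85.1]), 913)
or (array([ 626.2, -269.2]), array([119.2, 127.4]), 5.2, array([ 627.2, -231.4,   85.1]), 945)
purple (array([322.8, -14.7]), array([104. , 126.4]), 12.8, array([318.8,  26.2,  84.9]), 710)
sheet (array([556.9,  17.3]), array([157. , 127.9]), 86.9, array([556.8,  16.9,   4.1]), 2811)
scene
bluehandle (array([0., 0.]), array([0., 0.]), 0.0, array([nan, nan, nan]), 0) top 0
blue (array([579.4, 283.5]), array([117.8, 130.3]), 7.5, array([582.6, 281.4,  83.7]), 744)
or (array([ 625.5, -271.5]), array([119.5, 126.1]), 5.7, array([ 630.9, -267.8,   84.3]), 1025)
purple (array([321.2, -17.4]), array([107.1, 127.7]), 13.1, array([319.6,  19.6,  83.9]), 466)
sheet (array([555.6,  15.4]), array([159.4, 136. ]), 86.1, array([558.2,  11.3,   3.1]), 2548)
  return _methods._mean(a, axis=axis, dtype=dtype,
  ret = um.true_divide(
```

View pics/crop.png

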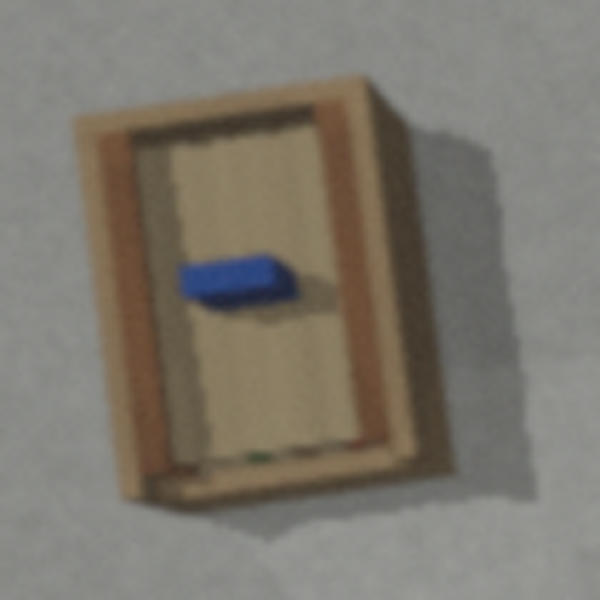

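The crop shows the blue handle at about (235,280) in crop pixels, inside a wooden box. The low lip is at the bottom, which is the robot's side, so the choice is right. My measuring windows clipped the boxes, so I'll redo them properly.

```bash
python3 - <<'E'
import numpy as np, cv2
from h import *
for n in("top","scene"):
    s=dict(np.load(n+"0.npz"));p=cloud(s);hsv=cv2.cvtColor(s["frame"],cv2.COLOR_BGR2HSV)
    H,S,V=[hsv[...,i].astype(int) for i in range(3)];z=p[...,2];x=p[...,0];y=p[...,1]
    print(n)
    blue=(H>105)&(H<130)&(S>120)&(np.hypot(x-545,y-285)<80)
    print("handle top",rect(p[blue&(z>95)]))
    for nm,c in(("blue",(545,285)),("or",(600,-275)),("purple",(300,-15))):
        m=(abs(x-c[0])<130)&(abs(y-c[1])<110)&(z>74)&(z<91); print(nm,rect(p[m]))
        
    m=(S>70)&(H<25)&(z<15)&(z>-8)&(abs(y-10)<130)&(x>400)&(x<680)
    m=cv2.morphologyEx(m.astype(np.uint8),cv2.MORPH_OPEN,np.ones((3,3)))>0
    print("sheet",rect(p[m]))
E
```

```text
top
handle top (array([604., 290.]), array([11.8, 37.9]), 6.4, array([603.8, 289.6, 100.8]), 85)
blue (array([601.9, 289.2]), array([162.7, 127.7]), 8.0, array([600.4, 321.9,  85. ]), 1322)
or (array([ 649.4, -266.9]), array([166. , 127.4]), 5.4, array([ 655.2, -248.4,   85. ]), 1491)
purple (array([352.7,  -7.8]), array([165.9, 126.2]), 13.1, array([354.5,  23.9,  85. ]), 1320)
sheet (array([581.2,  15.6]), array([156.4, 176.9]), 86.3, array([580.5,  16.4,   4.1]), 3945)
scene
handle top (array([605.4, 288.4]), array([15. , 38.4]), 7.8, array([606.4, 289. ,  99.9]), 71)
blue (array([601.2, 286.4]), array([161.7, 130.3]), 7.5, array([606.3, 270.1,  83.6]), 1093)
or (array([ 649.1, -269.2]), array([167.4, 126.1]), 5.5, array([ 659.9, -259. ,   84.3]), 1666)
purple (array([352.6, -10. ]), array([170.8, 128.5]), 13.4, array([361.5,  18.3,  83.7]), 962)
sheet (array([579.4,  13.9]), array([159.5, 183.9]), 86.2, array([585.4,  11.4,   3.2]), 3715)
```

Measured in mm and degrees:

| Object | Position | Yaw |
|---|---|---|
| Blue box / handle | (603, 289) | about +8 |
| Sheet | (580, 15) | about -3.7 |

I'll grip with tool yaw 98, so that tool y lies along the box's +x. First comes the transit.

Emit:
{"api": "apply_moves", "payload": {
  "series": "0.05 -0.05 0 0 -1; 0.09 -0.094 0 0 -1; 0.09 -0.094 0 0 -1; 0.09 -0.094 0 0 -1; 0.09 -0.094 0 0 -1",
  "squeeze": 40
}}

```text
time: 0.52
tool_pos: [262.1, -409.9, 230.6]
tcp_rot: [-179.9, 0.0, 17.8]
ft_force: [0.5, -0.5, 0.1]
finger_gap: 85.7
grip_force: 0.0
```

Emit:
{"api": "apply_moves", "payload": {
  "series": "0.09 -0.094 0 0 -1; 0.09 -0.094 0 0 -1; 0.09 -0.094 0 0 -1; 0.09 -0.094 0 0 -1; 0.09 -0.094 0 0 -1"
}}

```text
time: 0.93
tool_pos: [347.3, -234.2, 231.0]
tcp_rot: [-180.0, 0.0, 17.8]
ft_force: [0.0, -0.9, -0.5]
finger_gap: 85.3
grip_force: 0.0
```

Emit:
{"api": "apply_moves", "payload": {
  "series": "0.09 -0.094 0 0 -1; 0.09 -0.094 0 0 -1; 0.09 -0.094 0 0 -1; 0.09 -0.094 0 0 -1; 0.09 -0.094 0 0 -1"
}}

```text
time: 1.35
tool_pos: [432.6, -58.5, 231.1]
tcp_rot: [180.0, -0.0, 17.9]
ft_force: [1.0, -0.1, -0.1]
finger_gap: 85.5
grip_force: 0.0
```

Emit:
{"api": "apply_moves", "payload": {
  "series": "0.09 -0.094 0 0 -1; 0.09 -0.094 0 0 -1; 0.09 -0.094 0 0 -1; 0.09 -0.094 0 0 -1; 0.09 -0.094 0 0 -1"
}}

```text
time: 1.77
tool_pos: [517.9, 117.2, 230.8]
tcp_rot: [180.0, 0.0, 17.9]
ft_force: [0.2, -1.1, -0.1]
finger_gap: 85.6
grip_force: 0.0
```

Emit:
{"api": "apply_moves", "payload": {
  "series": "0 0 0 -0.058 -1; 0 0 0 -0.058 -1; 0 0 0 -0.058 -1; 0 0 0 -0.058 -1; 0 0 0 -0.058 -1"
}}

```text
time: 2.18
tool_pos: [517.3, 115.3, 230.6]
tcp_rot: [-179.9, 0.1, 51.5]
ft_force: [0.7, 0.4, -0.5]
finger_gap: 85.7
grip_force: 0.0
```

Emit:
{"api": "apply_moves", "payload": {
  "series": "0 0 0 -0.058 -1; 0 0 0 -0.058 -1; 0 0 0 -0.058 -1; 0 0 0 -0.058 -1; 0 0 0 -0.058 -1"
}}

```text
time: 2.6
tool_pos: [517.3, 115.1, 230.7]
tcp_rot: [-179.9, 0.0, 84.7]
ft_force: [0.8, -0.9, -0.3]
finger_gap: 85.4
grip_force: 0.0
```

Emit:
{"api": "apply_moves", "payload": {
  "series": "0 0 0 -0.058 -1; 0 0 0 -0.06 -1; 0 0 0 0 -1"
}}

```text
time: 2.85
tool_pos: [517.4, 115.1, 230.8]
tcp_rot: [-180.0, -0.0, 98.2]
ft_force: [-0.8, -0.0, 0.4]
finger_gap: 85.3
grip_force: 0.0
```

Emit:
{"api": "apply_moves", "payload": {
  "series": "0.107 0.073 0 0 -1; 0.107 0.073 0 0 -1; 0.107 0.073 0 0 -1; 0.107 0.073 0 0 -1; 0.106 0.073 0 0 -1"
}}

```text
time: 3.27
tool_pos: [604.6, 290.5, 230.8]
tcp_rot: [-180.0, 0.0, 97.6]
ft_force: [1.1, 0.3, -0.7]
finger_gap: 85.3
grip_force: 0.0
```

Emit:
{"api": "apply_moves", "payload": {
  "series": "0 0 0 0 -1; 0 0 0 0 -1; 0 0 0 0 -1"
}}

```text
time: 3.52
tool_pos: [603.9, 288.5, 230.4]
tcp_rot: [-179.9, 0.0, 97.7]
ft_force: [-0.2, -0.9, 0.9]
finger_gap: 85.6
grip_force: 0.0
```

```bash
cat >w.py <<'E'
from bench import sense, snapshot
import numpy as np, cv2
from scipy.spatial.transform import Rotation as R
def wcloud():
    st=sense(); s=snapshot("wrist")
    d=s["depth"].astype(float);K=s["intrinsics"];v,u=np.mgrid[:d.shape[0],:d.shape[1]]
    a=(u-K[0,2])/K[0,0];b=(v-K[1,2])/K[1,1];r=np.hypot(a,b)+1e-9;t=np.tan(np.minimum(r,1.5))/r
    q=np.stack([a*t*d,b*t*d,d],-1);T=s["tool_from_camera"];q=q@T[:3,:3].T+T[:3,3]
    p=q@R.from_euler("xyz",st["tcp_rot"],degrees=True).as_matrix().T+st["tool_pos"]
    p[(d==0)|(r>1.4)]=np.nan
    return st,s,p
E
python3 - <<'E'
from w import *; from h import rect
st,s,p=wcloud(); print(st["tool_pos"].round(1),st["tcp_rot"].round(2)); cv2.imwrite("pics/w1.png",s["frame"])
hsv=cv2.cvtColor(s["frame"],cv2.COLOR_BGR2HSV);H,S=hsv[...,0].astype(int),hsv[...,1]
x,y,z=np.moveaxis(p,-1,0);n=np.hypot(x-603,y-289)<130
b=(H>105)&(H<130)&(S>100)&n&(z>93)&(z<112)
print("handle",rect(p[b]))
print("box",rect(p[n&(z>80)&(z<90)]))
m=n&(z>56)&(z<65);print("lidtop",rect(p[m]))
E
```

```text
[603.9 288.5 230.4] [-1.7991e+02  4.0000e-02  9.7730e+01]
handle (array([603.1, 292.1]), array([13.2, 39.2]), 7.4, array([602.7, 293. , 100.1]), 574)
box (array([601.9, 288.9]), array([167. , 127.3]), 7.9, array([610.8, 324. ,  84.2]), 7686)
lidtop (array([596.7, 292.8]), array([158.5, 117.2]), 8.6, array([596.3, 285.9,  60.2]), 9567)
```

View pics/w1.png

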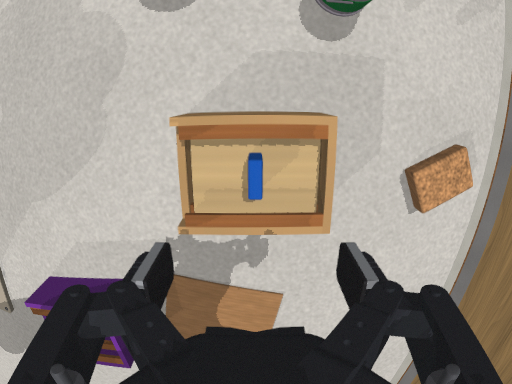

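The wrist view shows the blue handle at (255,176), centred in the box and lined up with the gripper. Now I'll descend.

Emit:
{"api": "apply_moves", "payload": {
  "series": "0.005 0 0.11 0 -1; 0 0 0.11 0.002 -1; 0 0 0.11 0 -1; 0 0 0.1 0 -1; 0 0 0.06 0 -1"
}}

```text
time: 3.98
tool_pos: [602.2, 288.0, 81.3]
tcp_rot: [-179.8, 0.1, 97.4]
ft_force: [-0.8, -0.9, -1.1]
finger_gap: 85.6
grip_force: 0.0
```

Emit:
{"api": "apply_moves", "payload": {
  "series": "0 0 0.02 0 -1; 0 0 0.02 0 -1; 0 0 0.006 0 -1; 0 0 0 0 -1"
}}

```text
time: 4.32
tool_pos: [605.0, 290.2, 72.3]
tcp_rot: [179.9, -0.0, 97.6]
ft_force: [0.3, -0.7, 0.0]
finger_gap: 85.4
grip_force: 0.0
```

Emit:
{"api": "apply_moves", "payload": {
  "series": "0 0 0 0 0; 0 0 0 0 0; 0 0 0 0 0.4; 0 0 0 0 0.4; 0 0 0 0 0.4"
}}

```text
time: 4.73
tool_pos: [604.2, 290.5, 71.0]
tcp_rot: [180.0, -0.0, 97.6]
ft_force: [-0.5, 0.9, -0.1]
finger_gap: 26.4
grip_force: 0.0
```

Emit:
{"api": "apply_moves", "payload": {
  "series": "0 0 0.006 0 0.6; 0 0 0 0 1; 0 0 0 0 1; 0 0 0 0 1; 0 0 0 0 1"
}}

```text
time: 5.15
tool_pos: [604.1, 290.4, 68.6]
tcp_rot: [180.0, -0.0, 97.6]
ft_force: [0.4, 0.2, 0.3]
finger_gap: 13.4
grip_force: 40.1
```

Emit:
{"api": "apply_moves", "payload": {
  "series": "0 0 0 0 1; 0 0 0 0 1; 0 0 0 0 1"
}}

```text
time: 5.4
tool_pos: [604.1, 290.3, 68.7]
tcp_rot: [180.0, -0.0, 97.6]
ft_force: [0.9, 0.1, 0.6]
finger_gap: 13.2
grip_force: 40.1
```

Gripped at 13 to 14 mm. Now I'll raise it 12 mm slowly.

Emit:
{"api": "apply_moves", "payload": {
  "series": "0 0 -0.01 0 1; 0 0 -0.01 0 1; 0 0 -0.01 0 1; 0 0 -0.01 0 1; 0 0 0 0 1"
}}

```text
time: 5.82
tool_pos: [604.5, 290.5, 81.7]
tcp_rot: [179.9, -0.0, 97.6]
ft_force: [0.8, 0.0, -0.2]
finger_gap: 13.5
grip_force: 39.9
```

Emit:
{"api": "apply_moves", "payload": {
  "series": "0 0 0 0 1; 0 0 0 0 1"
}}

```text
time: 5.98
tool_pos: [604.0, 290.2, 80.7]
tcp_rot: [-180.0, 0.0, 97.6]
ft_force: [0.2, 0.5, -1.3]
finger_gap: 13.3
grip_force: 39.9
```

```bash
python3 - <<'E'
from w import *; from h import rect
st,s,p=wcloud(); print(st); cv2.imwrite("pics/w2.png",s["frame"])
E
```

```text
{'time': 5.9833, 'joint_pos': array([ 2.12848874e+01,  2.43303559e+01,  8.13592983e+01, -4.74185562e-04,
        7.43154182e+01,  1.36650405e+01]), 'qd': array([-0.03979889,  0.12227854,  0.22202517, -0.03181086,  0.10451755,
        0.04933487]), 'joint_efforts': array([-3.53809322e-03, -6.98577046e+01, -4.79364395e+01, -4.50306834e-04,
       -7.28067345e-03,  1.62690060e-05]), 'tool_pos': array([603.99632822, 290.24987733,  80.65952406]), 'tcp_rot': array([-1.79995179e+02,  1.64192868e-03,  9.76199752e+01]), 'ft_force': array([ 0.24775325,  0.50509875, -1.25381135]), 'wrist_torque': array([-0.03947049, -0.02955205,  0.02879013]), 'grip_force': 39.86214101314545, 'finger_gap': 13.31075863973864}
```

View pics/w2.png

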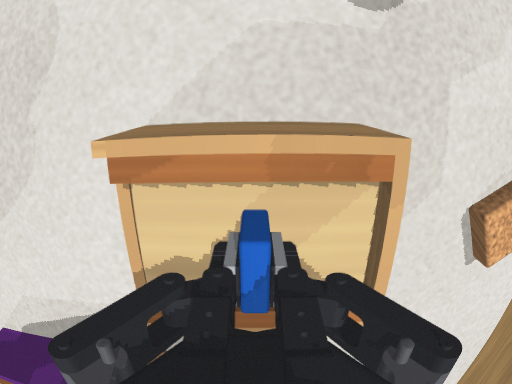

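The view shows the blue handle held between the pads at (256,260), with the lid raised level inside the box. The wrist force of about -1.3 N matches the lid's weight. Now I'll slide it out along -tool y.

Emit:
{"api": "apply_moves", "payload": {
  "series": "0 -0.015 0 0 1; 0 -0.03 0 0 1; 0 -0.03 0 0 1; 0 -0.03 0 0 1; 0 -0.03 0 0 1"
}}

```text
time: 6.45
tool_pos: [563.0, 284.8, 80.4]
tcp_rot: [-180.0, 0.0, 97.6]
ft_force: [-0.2, 0.5, 0.0]
finger_gap: 13.8
grip_force: 39.8
```

Emit:
{"api": "apply_moves", "payload": {
  "series": "-0.001 -0.04 0 0 1; 0 -0.04 0 0 1; 0 -0.04 0 0 1; 0 -0.04 0 0 1; 0 -0.04 0 0 1"
}}

```text
time: 6.87
tool_pos: [503.4, 276.5, 80.5]
tcp_rot: [-180.0, 0.0, 97.6]
ft_force: [-0.5, 0.2, -0.6]
finger_gap: 13.6
grip_force: 39.8
```

Emit:
{"api": "apply_moves", "payload": {
  "series": "-0.001 -0.04 0 0 1; 0 -0.05 0 0 1; 0 -0.05 0 0 1; 0 -0.05 0 0 1; 0 -0.05 0 0 1"
}}

```text
time: 7.28
tool_pos: [432.1, 266.6, 80.5]
tcp_rot: [-180.0, -0.0, 97.6]
ft_force: [-0.2, -0.1, -0.7]
finger_gap: 13.6
grip_force: 39.8
```

Emit:
{"api": "apply_moves", "payload": {
  "series": "0 0 0 0 1; 0 0 0 0 1"
}}

```text
time: 7.45
tool_pos: [432.6, 266.8, 80.7]
tcp_rot: [180.0, -0.0, 97.7]
ft_force: [1.6, 0.3, -1.1]
finger_gap: 13.6
grip_force: 39.8
```

```bash
python3 - <<'E'
from bench import *; import cv2
s=snapshot("scene"); cv2.imwrite("pics/s2.png",cv2.resize(s["frame"][80:300,150:470],(800,550)))
st=sense();print(st["tool_pos"],st["ft_force"],st["wrist_torque"])
E
```

```text
[433.43590113 266.93097971  80.962914  ] [ 0.62247482 -0.60369652 -1.11658931] [ 0.01710893 -0.05123902 -0.05671939]
```

View pics/s2.png

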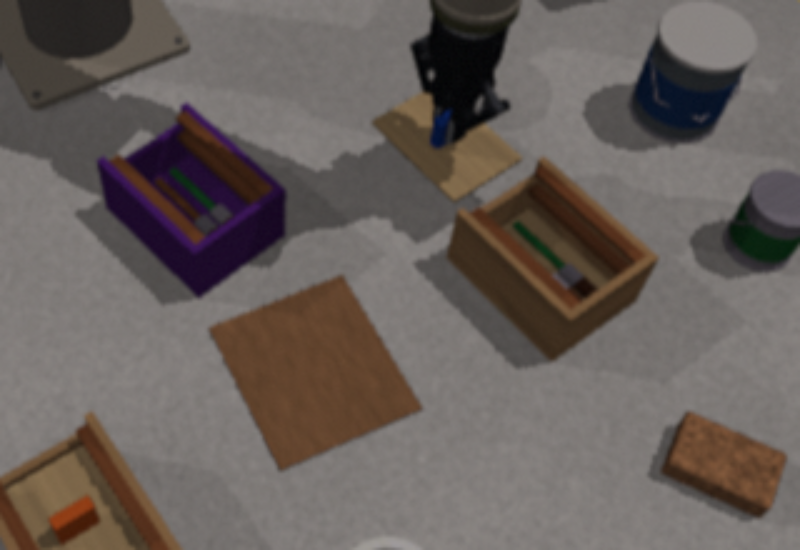

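The crop shows the lid fully clear of the open box, with the blue handle still in the grip at (440,128). The sheet is empty. Next: lift, turn and carry.

Emit:
{"api": "apply_moves", "payload": {
  "series": "0 0 -0.03 0 1; 0 0 -0.06 0 1; 0 0 -0.06 0 1; 0 0 -0.05 0 1; 0 0 -0.02 0 1"
}}

```text
time: 7.92
tool_pos: [435.3, 267.5, 150.2]
tcp_rot: [179.7, -0.1, 97.6]
ft_force: [0.6, 1.2, 0.2]
finger_gap: 13.7
grip_force: 39.8
```

Emit:
{"api": "apply_moves", "payload": {
  "series": "0 0 0 0.03 1; 0 0 0 0.03 1; 0 0 0 0.039 1; -0.03 0.02 0 0 1; -0.06 0.04 0 0 1"
}}

```text
time: 8.33
tool_pos: [449.2, 239.3, 146.6]
tcp_rot: [-180.0, -0.0, 86.5]
ft_force: [0.2, 0.0, -1.2]
finger_gap: 13.7
grip_force: 39.8
```

Emit:
{"api": "apply_moves", "payload": {
  "series": "-0.08 0.055 0 0 1; -0.08 0.055 0 0 1; -0.08 0.055 0 0 1; -0.08 0.055 0 0 1; -0.08 0.055 0 0 1"
}}

```text
time: 8.75
tool_pos: [524.8, 111.4, 146.7]
tcp_rot: [180.0, 0.0, 86.4]
ft_force: [-0.1, -0.7, -1.5]
finger_gap: 13.7
grip_force: 39.8
```

Emit:
{"api": "apply_moves", "payload": {
  "series": "-0.08 0.055 0 0 1; -0.08 0.055 0 0 1; -0.08 0.055 0 0 1; -0.05 0.035 0 0 1; -0.027 0.01 0 0 1"
}}

```text
time: 9.17
tool_pos: [581.9, 11.2, 146.5]
tcp_rot: [180.0, 0.0, 86.3]
ft_force: [0.4, -0.2, -1.4]
finger_gap: 13.7
grip_force: 39.8
```

Emit:
{"api": "apply_moves", "payload": {
  "series": "0 0 0 0 1; 0 0 0 0 1; 0 0 0 0 1"
}}

```text
time: 9.42
tool_pos: [580.0, 15.4, 146.4]
tcp_rot: [-180.0, -0.0, 86.3]
ft_force: [0.3, -0.1, -1.4]
finger_gap: 13.2
grip_force: 39.8
```

Emit:
{"api": "apply_moves", "payload": {
  "series": "0 0 0.04 0 1; 0 0 0.09 0 1; 0 0 0.1 0 1; 0 0 0.08 0 1; 0 0 0.05 0 1"
}}

```text
time: 9.83
tool_pos: [577.7, 15.9, 34.5]
tcp_rot: [-179.7, -0.0, 86.4]
ft_force: [-0.4, -0.0, -2.1]
finger_gap: 13.7
grip_force: 39.8
```

Emit:
{"api": "apply_moves", "payload": {
  "series": "0 0 0.02 0 1; 0 0 0.01 0 1; 0 0 0 0 1; 0 0 0 0 1"
}}

```text
time: 10.17
tool_pos: [581.4, 14.9, 30.9]
tcp_rot: [179.9, -0.0, 86.3]
ft_force: [-0.0, 0.0, -0.5]
finger_gap: 13.7
grip_force: 39.8
```

```bash
python3 - <<'E'
from bench import *; from h import *
st=sense();print(st["tool_pos"],st["tcp_rot"],st["ft_force"])
for n in("top","scene"):
    s=snapshot(n);p=cloud(s);x,y,z=np.moveaxis(p,-1,0)
    hsv=cv2.cvtColor(s["frame"],cv2.COLOR_BGR2HSV);H,S=hsv[...,0].astype(int),hsv[...,1]
    m=(abs(x-580)<95)&(abs(y-15)<80)&(z>12)&(z<32)&(H<35);print("lid",rect(p[m]))
    if n=="scene": cv2.imwrite("pics/s3.png",cv2.resize(s["frame"][150:310,180:380],(750,600)))
E
```

```text
[581.43251899  14.89618664  30.85447101] [ 1.79894817e+02 -1.27713355e-03  8.63056637e+01] [-0.0387638   0.01818331 -0.48354299]
lid (array([555.7,  18. ]), array([100.3,  85.7]), 86.9, array([543.7,   6.2,  23.3]), 800)
lid (array([583.2,  13.5]), array([101. , 141.4]), 86.2, array([607.7,  -3. ,  22.8]), 1334)
```

View pics/s3.png

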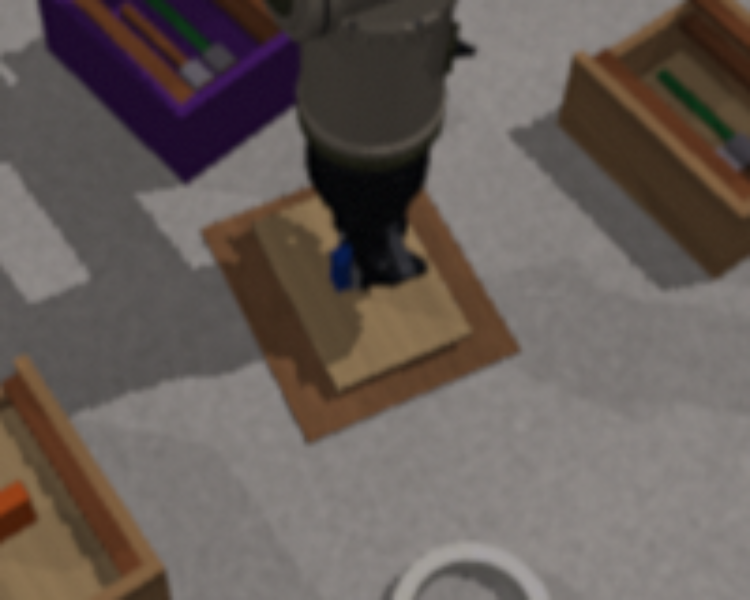

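The lid hovers level about 13 mm above the middle of the sheet. Its centre measures (583,14) against (580,14.5) for the sheet. I'll nudge it 2 mm and lower it gently.

Emit:
{"api": "apply_moves", "payload": {
  "series": "0 -0.007 0.007 0 1; 0 0 0.008 0 1; 0 0 0.008 0 1; 0 0 0.006 0 1; 0 0 0 0 1"
}}

```text
time: 10.68
tool_pos: [578.0, 14.7, 20.4]
tcp_rot: [-179.9, 0.0, 86.3]
ft_force: [0.1, 0.0, -1.3]
finger_gap: 13.6
grip_force: 39.8
```

Emit:
{"api": "apply_moves", "payload": {
  "series": "0 0 0.004 0 1; 0 0 0.003 0 1; 0 0 0 0 1; 0 0 0 0 1"
}}

```text
time: 11.02
tool_pos: [578.5, 14.7, 18.9]
tcp_rot: [-180.0, -0.0, 86.3]
ft_force: [0.8, -1.1, -0.9]
finger_gap: 13.1
grip_force: 39.8
```

Emit:
{"api": "apply_moves", "payload": {
  "series": "0 0 0.003 0 1; 0 0 0 0 1; 0 0 0 0 1"
}}

```text
time: 11.27
tool_pos: [578.5, 14.8, 18.0]
tcp_rot: [-180.0, -0.0, 86.3]
ft_force: [0.2, -0.5, -2.0]
finger_gap: 13.5
grip_force: 39.8
```

Emit:
{"api": "apply_moves", "payload": {
  "series": "0 0 0.002 0 1; 0 0 0 0 1; 0 0 0 0 1"
}}

```text
time: 11.52
tool_pos: [578.7, 14.7, 17.7]
tcp_rot: [180.0, -0.0, 86.3]
ft_force: [-1.6, -0.6, 2.1]
finger_gap: 13.3
grip_force: 40.2
```

The force has turned to +2 N, so the lid is resting on the sheet. I'll release it slowly and then retreat.

Emit:
{"api": "apply_moves", "payload": {
  "series": "0 0 0 0 0.55; 0 0 0 0 0.4; 0 0 0 0 0.2; 0 0 0 0 0; 0 0 0 0 -0.2",
  "squeeze": 20
}}

```text
time: 11.93
tool_pos: [578.5, 14.7, 17.4]
tcp_rot: [-180.0, -0.0, 86.3]
ft_force: [0.4, -0.4, 0.8]
finger_gap: 51.0
grip_force: 0.0
```

Emit:
{"api": "apply_moves", "payload": {
  "series": "0 0 0 0 -0.2; 0 0 0 0 -0.2"
}}

```text
time: 12.1
tool_pos: [578.5, 14.7, 17.4]
tcp_rot: [180.0, 0.0, 86.3]
ft_force: [0.2, 0.1, -0.4]
finger_gap: 51.3
grip_force: 0.0
```

Emit:
{"api": "apply_moves", "payload": {
  "series": "0 0 -0.02 0 -0.2; 0 0 -0.06 0 -0.2; 0 0 -0.1 0 -0.2; 0 0 -0.12 0 -0.2; 0 0 -0.12 0 -0.2"
}}

```text
time: 12.52
tool_pos: [577.6, 14.8, 144.4]
tcp_rot: [-179.9, -0.0, 86.3]
ft_force: [1.8, 0.2, 0.3]
finger_gap: 51.2
grip_force: 0.0
```

Emit:
{"api": "apply_moves", "payload": {
  "series": "0 -0.06 -0.1 0 -0.2; 0 -0.12 -0.05 0 -0.2; 0 -0.12 0 0 -0.2; 0 -0.06 0 0 -0.2; 0 0 0 0 -0.2"
}}

```text
time: 12.93
tool_pos: [468.1, 22.1, 189.1]
tcp_rot: [180.0, 0.0, 86.3]
ft_force: [-0.8, 0.5, -0.7]
finger_gap: 51.4
grip_force: 0.0
```

```bash
python3 - <<'E'
from bench import *; from h import *
st=sense();print(st["time"],st["tool_pos"],st["ft_force"])
for n in("top","scene"):
    s=snapshot(n);p=cloud(s);x,y,z=np.moveaxis(p,-1,0)
    hsv=cv2.cvtColor(s["frame"],cv2.COLOR_BGR2HSV);H,S=hsv[...,0].astype(int),hsv[...,1].astype(int)
    m=(abs(x-580)<95)&(abs(y-15)<85)&(z>7.5)&(z<16)&(H<35);print("lid",rect(p[m]),np.nanpercentile(p[m][:,2],[5,95]).round(1))
    b=(H>105)&(H<130)&(S>100)&(np.hypot(x-580,y-15)<40)&(z>40);print("handle",rect(p[b]))
    cv2.imwrite(f"pics/{n}4.png",s["frame"])
E
```

```text
12.9333 [468.12134847  22.11375266 189.12969197] [-0.81794885  0.5499649  -0.69642147]
lid (array([641.3,  11.4]), array([152.2,  53.9]), 88.0, array([632.5,  13.5,  10.1]), 480) [ 7.8 12.8]
handle (array([0., 0.]), array([0., 0.]), 0.0, array([nan, nan, nan]), 0)
lid (array([579.5,  13.8]), array([146.7, 165.2]), 87.9, array([591.4,   9.2,   9.6]), 1385) [ 7.7 12.6]
handle (array([580.5,  13. ]), array([39. , 15.1]), 86.4, array([581.9,  12.3,  48.7]), 92)
  return _methods._mean(a, axis=axis, dtype=dtype,
  ret = um.true_divide(
```

View pics/scene4.png

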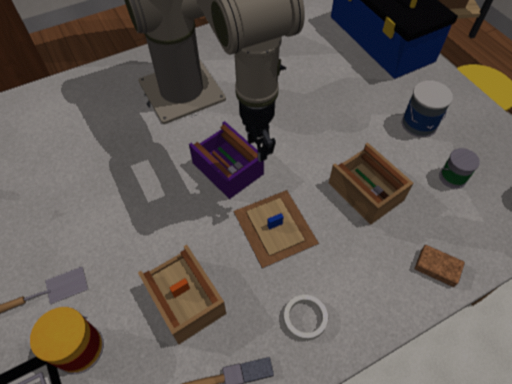

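The lid lies flat and handle up in the middle of the sheet, with its handle at pixel (275,221). The handle measures (580.5, 13) against (579.4, 14) for the sheet in the same camera. The orange box is still shut and the robot is clear of everything.

```bash
python3 -c "from bench import hand_in; print(hand_in())"
```

```text
the job is handed in; nothing more can be done
None
```

The blue-handled lid was raised over the lip, slid out of its box, and set down flat and handle up in the middle of the cardboard sheet; the orange box stayed shut, and the job was handed in at about 13 s (no verdict was returned).

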